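Put the used shaker into the collection bin through its swing flap

ROBOT

A 6-joint arm with a two-finger parallel gripper is mounted at the origin on a cart in front of the work surface, level with it; the furniture and walls round the work are solid. World frame = base frame: x ahead of the robot, y to its left, z up, the work surface at z = 0. Lengths are in m, angles in rad, forces in N, time in s.
With the tool pointing down it reaches from about 0.25 to 0.775 m from the base axis. Payload 4 kg.
Tool frame: the origin (TCP) lies at the very end of the fingers, on their centre line; the grasp point (between the pads) lies 19 mm behind it (robot.hold_point_z is the distance from the TCP to the grasp point, in m); z points along the fingers, y is the line along which they close (so a half turn about z gives the same grasp; the last joint's range is limited). The gripper opens to 94 mm and grips with 3 to 60 N. Pads are 16 mm wide; open, the fingers measure 119 mm over their backs; the gripper's body (75 mm by 177 mm) begins 78 mm behind the grasp point.
Start: joints at [-1.342, 0.087, 1.371, -0, 1.684, -0.103], TCP at [0.179, -0.52, 0.206] pointing down, gripper open.
Joint ranges: [-3.1, 3.1], [-0.76, 2.03], [0.27, 2.55], [-1.08, 4.22], [0.17, 2.65], [-2.57, 2.57]. Speed limits (rad/s): [2.79, 2.79, 3.14, 3.14, 3.14, 3.14].

INTERFACE

Orientations are given as [roll, pitch, yaw] about the fixed x, y, z axes, in that order (R = Rz(yaw) Ry(pitch) Rx(roll)).
In Python, from bench import robot gives the robot as it stands.
- The arm moves only by the tool carry_out, never from a script. Its argument "steps" is a list of rows, each a list of 3 entries, a list of its own where there are three numbers: the shift along the tool's x, y, z in m, then the turn about the tool's z in units of 10 degrees (1.0 is 10 degrees), then the closure, from -1 (fully open) to 1 (shut). In form: [[[tx, ty, tz], roll, jaw], ...]. A call has 1 to 10 rows; each row is the pose to reach, as a shift and turn from the pose commanded when the call began, along the tool's axes at that moment; what a row does not reach only later rows make up. A row lasts 1/8 s, in which the tool goes at most 62.5 mm and 10.7 degrees, less where a joint would pass 70% of its speed; a pose out of reach is approached as far as the arm can. A call with a gripper value outside its range is refused whole. The fingers move at their own pace and stop on an object; the grip force is fixed at half the most. Time passes only in rows, so rows that repeat a pose let the fingers close. It gives the time, the measured TCP pose, the force, the opening and the grip force at its end, in the units of the state.
- robot.get_obs(): the state, without advancing time (a new reading comes with each control period).
- robot.snapshot(name): name is "scene" or "top"; returns a dict with "image" (420x560x3 uint8, red, green, blue), "z_map" (420x560 float32, m along the optical axis (not along the pixel's ray), 0 where there is no reading), "mtx" (3x3 intrinsics, pixels), "R" (3x3) and "t" (3): a world point X has camera coordinates R X + t. Camera axes: x right, y down, z forward; pixel columns grow to the right and rows downward; lengths in m; the calibration is good to about 2 mm. A picture is of the moment at which its call begins.
- robot.close_job(): hands the job in; it is judged then, once.
The state is a dict: "time": time; "joint_positions": joint angles; "qvel": joint speeds; "joint_torque": joint torques, N m; "tool_pos": TCP position; "ee_rot": TCP orientation; "wrist_force": force on the tool from outside, world axes, zero at the start; "wrist_torque": the same for the moment, N m; "width": finger opening in m; "finger_force": force on a finger pad.
Only numpy, scipy, OpenCV 4.12 (cv2) and the standard library are available. Lean on these libraries where they do the work, as an engineer would, in place of code of your own. Each camera call takes 0.05 s, during which the arm holds its last target. There are 200 camera calls.

TASK

The used shaker, the one standing on the bare worktop, has to go into the steel collection bin: push it down through the sprung flap in the bin's top, and let go of it only once it is pushing the flap well open, so that it ends up inside and the flap swings shut behind it. Do not drop it onto the flap. Leave the clean shaker standing where it is on the stack of brown paper sheets.

Things in the scene. Friction and masses are not known exactly. Their poses are not given: they have to be found in the camera images.
- used_shaker: Small salt shaker, clear body with a grey domed top, 44 x 44 mm, 90 mm tall, about 0.16 kg, standing upright directly on the worktop. Grip it across its width (about 40 mm; its cross-section acts as a square along its own x and y axes, turned by at most 9 degrees from the world axes at the start). Origin: centre of its underside, z up.
- clean_shaker: An identical shaker that stands on a flat stack of brown paper sheets (153 x 172 mm, 14 mm thick). Leave it alone. Origin: centre of its underside, z up.
- bin: Steel countertop bin with grey top frame, fixed; 180 (x) by 226 (y), 200 mm tall, hollow, inner floor at 12. Origin: centre of its underside; -x is its front (to the robot); turned by up to 17 degrees. Top opening, centred: 114 (x) by 174 mm (y); push things through about 15 mm in front of centre (x = -0.015), fingers spread along its y. Let go with the shaker's underside some 80 mm below the top; it then drops in.
- flap (a joint): Steel flap closing the bin's opening, 4 mm below its top; 104 mm (bin's x) by 166 mm (y). Hinged along the bin's y at the far edge of the opening (x = +0.055, z = 0.196 from the bin's origin); swings down into the bin. 0 = shut and level, grows as it opens, to 1.4 rad. A light spring (1 to 2 N at mid flap) shuts it once nothing holds it open.
Mind the look-alikes: they are no part of the job. Leave any green look-alike of the used_shaker alone.

How it is judged:
On the way:
1. the held shaker pushes the flap open (more than 0.4 rad, its underside over 20 mm below the bin's top, still between the fingers) (value of joint flap above 0.4 rad and z of used_shaker in the frame of bin below 0.18 m and contact force between the fingers and used_shaker above 0.5 N and x of used_shaker in the frame of bin between -0.09 and 0.09 m and y of used_shaker in the frame of bin between -0.11 and 0.11 m), for 0.1 s.
At the end, for the whole second after the job is handed in: The used shaker lies or stands at rest inside the bin, its origin less than 100 mm above the bin's foot; the flap is shut to within 0.1 rad; the clean shaker stands upright (within 10 degrees) within 30 mm of where it stood (x of used_shaker in the frame of bin between -0.09 and 0.09 m and y of used_shaker in the frame of bin between -0.11 and 0.11 m and z of used_shaker in the frame of bin below 0.1 m and linear speed of used_shaker below 0.05 m/s and value of joint flap below 0.1 rad and distance of clean_shaker from where it was at the start of the episode below 0.03 m and angle between clean_shaker's own z axis and vertical below 0.17 rad); the robot touches nothing.
It fails at once if the clean shaker is shifted more than 40 mm or tipped more than 30 degrees (distance of clean_shaker from where it was at the start of the episode above 0.04 m or angle between clean_shaker's own z axis and vertical above 0.52 rad).
It also fails if it takes over 38 s, if anything falls off the work surface, if the arm or the gripper's body presses on something with over 40 N, if the wrist force passes 120 N, or if a joint passes its speed limit or range.

## Working session

There is one attempt and no reset: what is moved stays moved. The work goes in short steps, Python scripts to look and compute and a tool call to move; the robot and the scene stay as the last step left them, time stands still between calls to the robot, and variables do not carry over. Pictures are saved under pics/ and viewed, at most 10 in all, crops included, and the job is handed in when it is done.

Besides the shell and the picture viewer there is one more tool, called by a JSON object that holds its "op" and its "data", one argument or row to a line. carry_out: Moves the arm, as the interface text tells. Its arguments: {"type":"object","properties":{"steps":{"type":"array","items":{"type":"array"}}},"required":["steps"]}

```bash
mkdir -p pics
cat > h.py <<'E'
import numpy as np, cv2
from bench import robot
def snap(n):
    s=robot.snapshot(n); cv2.imwrite(f'pics/tmp_{n}.png',s['image'][...,::-1]); return s
def pts(s):
    z=s['z_map']; v,u=np.mgrid[:z.shape[0],:z.shape[1]]
    K=np.array(s['mtx']); c=np.stack([(u-K[0,2])/K[0,0]*z,(v-K[1,2])/K[1,1]*z,z],-1)
    return (c-np.array(s['t']))@np.array(s['R'])
E
python3 - <<'E'
from h import *
a=snap('scene');b=snap('top')
np.savez('s0.npz',pa=pts(a),pb=pts(b),za=a['z_map'],zb=b['z_map'],ia=a['image'],ib=b['image'])
cv2.imwrite('pics/scene0.png',a['image'][...,::-1]);cv2.imwrite('pics/top0.png',b['image'][...,::-1])
for s in(a,b):print(np.round(-np.array(s['R']).T@np.array(s['t']),3),np.round(s['mtx'],1).tolist())
o=robot.get_obs();print(o)
E
```

```text
[-0.452  0.668  0.684] [[512.8, 0.0, 275.0], [0.0, 512.8, 215.5], [0.0, 0.0, 1.0]]
[0.341 0.082 1.254] [[468.1, 0.0, 283.5], [0.0, 468.1, 212.3], [0.0, 0.0, 1.0]]
{'time': 0.1, 'joint_positions': array([-1.34210927e+00,  8.78883318e-02,  1.37206105e+00, -2.00805490e-05,
        1.68362242e+00, -1.03073963e-01]), 'qvel': array([ 0.0001006 , -0.00311939, -0.00267889,  0.00185858,  0.00059947,
        0.00015105]), 'joint_torque': array([ 2.05492812e-03, -3.41252410e+01, -3.03301406e+01,  7.19500263e-02,
        3.04088881e-02, -9.77809100e-05]), 'tool_pos': array([ 0.1790308 , -0.51952908,  0.20443862]), 'ee_rot': array([-3.13962196e+00, -1.83785828e-04,  3.31758601e-01]), 'wrist_force': array([-0.13037976,  0.47550994, -0.02314   ]), 'wrist_torque': array([-0.06514898,  0.02456307, -0.04522538]), 'finger_force': 0.0, 'width': 0.09387012011360031}
```

View pics/scene0.png

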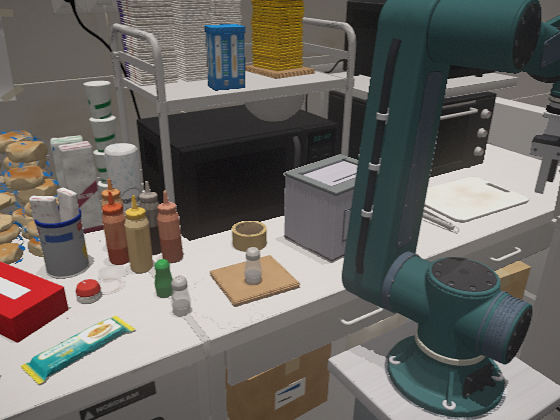

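View pics/top0.png

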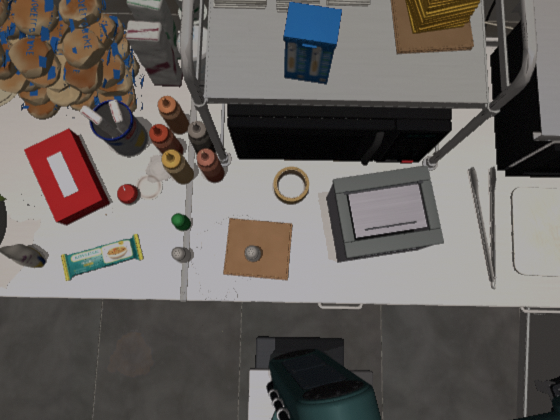

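The pictures show three shakers. One candidate stands on the bare worktop, at scene (180,295) and top (180,254). The clean one is on brown paper, at scene (253,266) and top (253,253). The green look-alike is at scene (163,278) and top (180,221). The bare-worktop grey one fits the description, so I choose it. The bin is at top (385,213), with its opening spanning about (348–425, 185–240).

Run:
```python
from h import *
d=np.load('s0.npz');pa,pb,ia,ib=d['pa'],d['pb'],d['ia'],d['ib']
w=np.hstack([cv2.resize(ia[235:325,140:290],None,fx=2.6,fy=2.6,interpolation=2),cv2.resize(ib[205:295,160:310],None,fx=2.6,fy=2.6,interpolation=2)])
cv2.imwrite('pics/crop1.png',w[...,::-1])
def blob(P,c,r,zmin,zmax,name):
    m=(np.linalg.norm(P[...,:2]-c,axis=-1)<r)&(P[...,2]>zmin)&(P[...,2]<zmax)
    q=P[m]; print(name,m.sum(),q.min(0).round(3),q.max(0).round(3),np.median(q,0).round(3))
for n,(u,v) in dict(used=(180,254),green=(180,221),clean=(253,253)).items():
    c=pb[v,u]; print(n,c.round(3))
    blob(pb,c[:2],.045,.03,.12,n+' top'); blob(pa,c[:2],.045,.03,.12,n+' scene')
# bin top
m=(pb[...,2]>.192)&(pb[...,2]<.206)
n,l,st,ce=cv2.connectedComponentsWithStats(m.astype(np.uint8))
k=l[175,340] or 1+np.argmax(st[1:,4]); q=pb[l==k]
r=cv2.minAreaRect(q[:,:2].astype(np.float32)); print('bin',st[k],r,q[:,2].mean())
print(cv2.boxPoints(r).round(3).tolist())
for uv in [(250,95),(400,95),(480,95),(195,95),(410,115),(340,125),(290,185),(207,165),(170,160),(490,285),(475,175)]: print(uv,pb[uv[1],uv[0]].round(3))
```

```text
used [0.434 0.332 0.085]
used top 245 [0.415 0.318 0.031] [0.457 0.357 0.093] [0.434 0.334 0.078]
used scene 488 [0.413 0.323 0.03 ] [0.45  0.365 0.09 ] [0.424 0.348 0.059]
green [0.517 0.337 0.087]
green top 247 [0.501 0.324 0.03 ] [0.542 0.362 0.093] [0.518 0.339 0.079]
green scene 432 [0.498 0.329 0.03 ] [0.535 0.371 0.09 ] [0.51  0.354 0.059]
clean [0.439 0.15  0.104]
clean top 223 [0.423 0.135 0.042] [0.462 0.176 0.105] [0.439 0.152 0.095]
clean scene 494 [0.418 0.14  0.03 ] [0.458 0.181 0.104] [0.431 0.166 0.067]
bin [ 333  165  111   93 7369] ((0.534889817237854, -0.16163422167301178), (0.18650706112384796, 0.2273920625448227), 10.005845069885254) 0.19789271175097395
[[0.4230000078678131, -0.06599999964237213], [0.46299999952316284, -0.28999999165534973], [0.6460000276565552, -0.25699999928474426], [0.6069999933242798, -0.032999999821186066]]
(250, 95) [0.722 0.148 0.395]
(400, 95) [ 0.727 -0.144  0.399]
(480, 95) [ 0.731 -0.301  0.397]
(195, 95) [0.698 0.245 0.442]
(410, 115) [ 0.737 -0.198  0.274]
(340, 125) [ 0.711 -0.043  0.271]
(290, 185) [0.637 0.06  0.001]
(207, 165) [0.648 0.266 0.148]
(170, 160) [0.653 0.352 0.166]
(490, 285) [ 0.376 -0.476  0.   ]
(475, 175) [ 0.667 -0.437  0.034]
```

View pics/crop1.png

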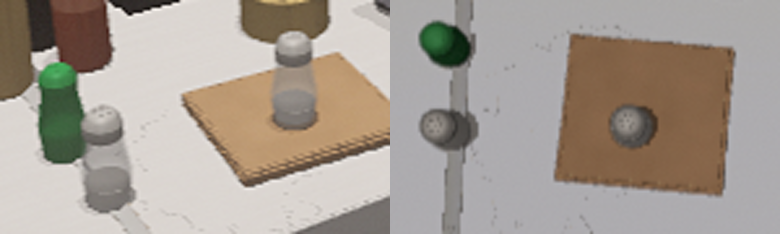

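The crop confirms the choice. The used shaker stands at about crop (105,155), next to the green one, and the clean one stands on the paper. Targets:
- **Shaker:** about (0.435, 0.340).
- **Bin:** (0.535, -0.162), yaw 10°.
- **Drop point:** about (0.520, -0.164).

First I lift and travel to a midpoint.

{"op": "carry_out", "data": {
  "steps": [
    [[0,0,-0.05],0,-1],
    [[0.03,-0.03,-0.09],0.2,-1],
    [[0.07,-0.075,-0.1],0.5,-1],
    [[0.11,-0.12,-0.1],0.8,-1],
    [[0.15,-0.165,-0.1],1.1,-1],
    [[0.19,-0.21,-0.1],1.4,-1],
    [[0.23,-0.255,-0.1],1.7,-1],
    [[0.265,-0.3,-0.1],1.9,-1],
    [[0.298,-0.341,-0.1],1.9,-1],
    [[0.298,-0.341,-0.1],1.9,-1]
  ]
}}

```text
time: 1.35
tool_pos: [0.3503, -0.0975, 0.3053]
ee_rot: [-3.141, -0.0, 0.008]
wrist_force: [-0.1, -0.8, 0.2]
width: 0.094
finger_force: 0.0
```

{"op": "carry_out", "data": {
  "steps": [
    [[0.01,-0.05,0],0,-1],
    [[0.02,-0.105,0],0,-1],
    [[0.03,-0.16,0],0,-1],
    [[0.04,-0.215,0],0,-1],
    [[0.05,-0.27,0],0,-1],
    [[0.06,-0.325,0.02],0,-1],
    [[0.07,-0.38,0.06],0,-1],
    [[0.085,-0.438,0.1],0,-1],
    [[0.085,-0.438,0.145],0,-1],
    [[0.085,-0.438,0.145],0,-1]
  ]
}}

```text
time: 2.6
tool_pos: [0.4324, 0.335, 0.1541]
ee_rot: [3.134, 0.011, -0.0]
wrist_force: [0.0, -0.6, 0.4]
width: 0.0941
finger_force: 0.0
```

Run:
```python
from h import *
a=snap('scene');b=snap('top')
cv2.imwrite('pics/v2.png',np.hstack([cv2.resize(a['image'][170:330,90:270],None,fx=2,fy=2),cv2.resize(b['image'][170:330,90:270],None,fx=2,fy=2)])[...,::-1])
o=robot.get_obs();print(o['tool_pos'],o['ee_rot'],o['joint_positions'])
P=pts(a);m=(np.linalg.norm(P[...,:2]-[.435,.34],axis=-1)<.04)&(P[...,2]>.02)&(P[...,2]<.1);q=P[m];print(m.sum(),q.min(0),q.max(0))
```

```text
[0.43553657 0.3362346  0.16108587] [ 3.14073589e+00  3.21917481e-05 -1.32634426e-03] [ 5.54839281e-01  1.00919219e-01  1.44372202e+00 -7.10893334e-04
  1.59743106e+00  2.12694318e+00]
559 [0.41312694 0.32223954 0.02004427] [0.44909012 0.36488402 0.09085889]
```

View pics/v2.png

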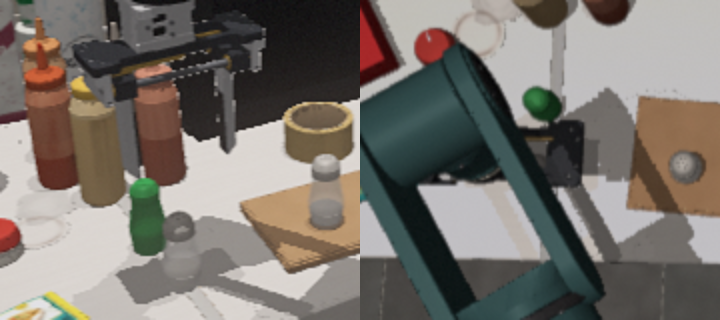

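The image shows the gripper hanging above the used shaker, which is at about (180,245) in the left half, with the fingers on its left and right. The green shaker at (147,215) is clear of them. I descend and grip.

{"op": "carry_out", "data": {
  "steps": [
    [[0,-0.005,0.03],0,-1],
    [[0,-0.005,0.065],0,-1],
    [[0,-0.005,0.1],0,-1],
    [[0,-0.005,0.116],0,-1],
    [[0,-0.005,0.116],0,-1],
    [[0,-0.005,0.116],0,1],
    [[0,-0.005,0.116],0,1],
    [[0,-0.005,0.116],0,1],
    [[0,-0.005,0.116],0,1],
    [[0,-0.005,0.116],0,1]
  ]
}}

```text
time: 3.95
tool_pos: [0.4347, 0.3425, 0.0444]
ee_rot: [3.142, 0.0, 0.0]
wrist_force: [-0.1, -0.1, -0.8]
width: 0.0476
finger_force: 0.0
```

{"op": "carry_out", "data": {
  "steps": [
    [[0,0,0],0,1],
    [[0,0,0],0,1],
    [[0,0,0],0,1]
  ]
}}

```text
time: 4.32
tool_pos: [0.4347, 0.3424, 0.0443]
ee_rot: [3.141, 0.0, 0.0]
wrist_force: [-0.0, 0.4, 0.6]
width: 0.0406
finger_force: 28.8
```

{"op": "carry_out", "data": {
  "steps": [
    [[0,0,-0.02],0,1],
    [[0,0,-0.06],0,1],
    [[0,0,-0.11],0,1],
    [[0,0,-0.16],0,1],
    [[0,0,-0.21],0,1],
    [[0,0.01,-0.25],0,1],
    [[0,0.05,-0.28],-0.2,1],
    [[0,0.09,-0.28],-0.4,1],
    [[0,0.13,-0.28],-0.6,1],
    [[0,0.15,-0.28],-0.8,1]
  ]
}}

```text
time: 5.58
tool_pos: [0.4346, 0.1908, 0.3243]
ee_rot: [3.141, 0.0, 0.139]
wrist_force: [0.8, 0.1, -1.7]
width: 0.0403
finger_force: 28.8
```

{"op": "carry_out", "data": {
  "steps": [
    [[0.003,0.03,0],0,1],
    [[0.007,0.075,0],-0.1,1],
    [[0.012,0.12,0],-0.2,1],
    [[0.017,0.17,0],-0.2,1],
    [[0.022,0.22,0],-0.2,1],
    [[0.026,0.27,0],-0.2,1],
    [[0.03,0.315,0],-0.2,1],
    [[0.035,0.345,0],-0.2,1],
    [[0.035,0.364,0],-0.2,1],
    [[0.035,0.364,0],-0.2,1]
  ]
}}

```text
time: 6.82
tool_pos: [0.52, -0.1637, 0.3238]
ee_rot: [-3.141, 0.001, 0.173]
wrist_force: [-0.3, 0.0, -2.0]
width: 0.0407
finger_force: 28.8
```

Run:
```python
from h import *
a=snap('scene')
cv2.imwrite('pics/v3.png',cv2.resize(a['image'][60:280,200:420],None,fx=2.5,fy=2.5)[...,::-1])
o=robot.get_obs();print(o['tool_pos'],o['ee_rot'],o['joint_positions'],o['finger_force'])
```

```text
[ 0.51996906 -0.16272143  0.32420248] [-3.14055517e+00  5.40170821e-04  1.74614109e-01] [-4.07730425e-01  8.45203477e-02  1.14013466e+00  6.05523410e-04
  1.91795933e+00  9.88657801e-01] 28.80818748380989
```

View pics/v3.png

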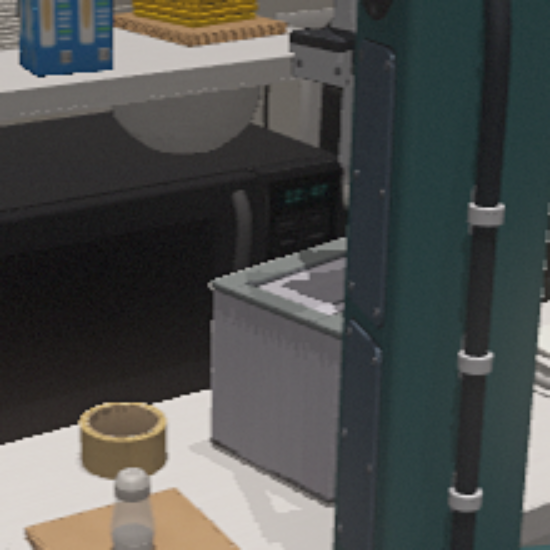

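The shaker hangs above the flap at about (320,280), mostly hidden behind the arm. The clean shaker at (132,505) still stands upright. I push down now.

{"op": "carry_out", "data": {
  "steps": [
    [[0,0,0.03],0,1],
    [[0,0,0.06],0,1],
    [[0,0,0.08],0,1],
    [[0,0,0.095],0,1],
    [[0,0,0.11],0,1],
    [[0,0,0.125],0,1],
    [[0,0,0.14],0,1],
    [[0,0,0.155],0,1],
    [[0,0,0.165],0,1],
    [[0,0,0.165],0,1]
  ]
}}

```text
time: 8.12
tool_pos: [0.5193, -0.1629, 0.1579]
ee_rot: [-3.14, 0.003, 0.175]
wrist_force: [-1.0, -0.3, -0.8]
width: 0.0407
finger_force: 28.8
```

{"op": "carry_out", "data": {
  "steps": [
    [[0,0,0],0,1],
    [[0,0,0],0,-1],
    [[0,0,0],0,-1],
    [[0,0,0],0,-1],
    [[0,0,0],0,-1],
    [[0,0,0],0,-1]
  ]
}}

```text
time: 8.88
tool_pos: [0.5202, -0.1631, 0.1596]
ee_rot: [3.141, -0.0, 0.175]
wrist_force: [0.7, 0.7, 0.7]
width: 0.087
finger_force: 0.4
```

Run:
```python
from h import *
b=snap('top');o=robot.get_obs();print(o['tool_pos'],o['wrist_force'],o['width'])
cv2.imwrite('pics/v4.png',cv2.resize(b['image'][130:290,300:470],None,fx=3,fy=3)[...,::-1])
```

```text
[ 0.52014909 -0.16310217  0.15954537] [-0.47836039 -0.22385276 -0.02278517] 0.09121500060395928
```

View pics/v4.png

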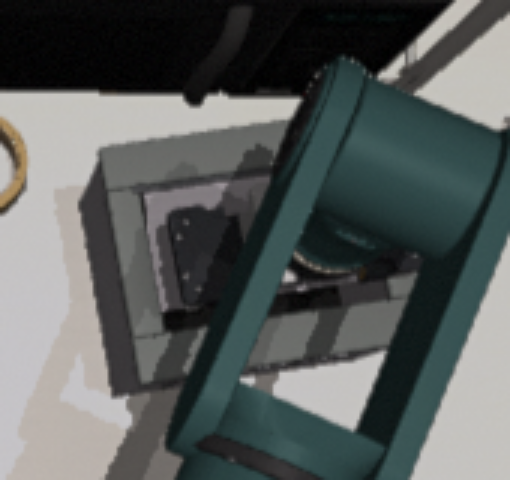

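The gripper is open inside the opening. The flap seems to be resting on the fingers, at about (200,255). I lift straight out, then move aside.

{"op": "carry_out", "data": {
  "steps": [
    [[0,0,-0.02],0,-1],
    [[0,0,-0.06],0,-1],
    [[0,0,-0.11],0,-1],
    [[0,0,-0.16],0,-1],
    [[-0.02,-0.03,-0.17],0,-1],
    [[-0.05,-0.08,-0.17],0,-1],
    [[-0.08,-0.13,-0.17],0,-1],
    [[-0.1,-0.18,-0.17],0,-1],
    [[-0.1,-0.22,-0.17],0,-1],
    [[-0.1,-0.22,-0.17],0,-1]
  ]
}}

```text
time: 10.18
tool_pos: [0.3828, 0.038, 0.33]
ee_rot: [3.141, -0.002, 0.179]
wrist_force: [0.3, -0.2, 0.2]
width: 0.0939
finger_force: 0.0
```

Run:
```python
from h import *
b=snap('top');a=snap('scene');o=robot.get_obs();print(o['time'],o['tool_pos'],o['wrist_force'],o['width'])
P=pts(b); r=np.deg2rad(10); c=np.array([.535,-.162])
L=(P[...,:2]-c)@np.array([[np.cos(r),-np.sin(r)],[np.sin(r),np.cos(r)]])
for x in(-.04,-.02,0,.03):
  m=(abs(L[...,0]-x)<.008)&(abs(L[...,1])<.075)&(P[...,2]<.25); z=P[...,2][m]; print(x,m.sum(),np.percentile(z,[5,50,95]).round(3) if m.any() else 0)
cv2.imwrite('pics/v5.png',np.hstack([cv2.resize(b['image'][150:290,160:460],None,fx=1.3,fy=2),cv2.resize(a['image'][150:290,160:460],None,fx=1.3,fy=2)])[...,::-1])
```

```text
10.275 [0.38352936 0.03603215 0.32939803] [0.48907091 0.53095563 0.32239518] 0.09397954286503109
-0.04 498 [0.01  0.195 0.199]
-0.02 450 [0.193 0.196 0.199]
0 449 [0.192 0.195 0.199]
0.03 443 [0.192 0.195 0.199]
```

View pics/v5.png

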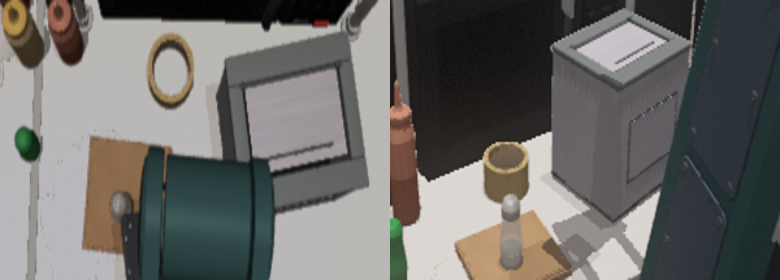

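The flap is shut: its surface is level at z ≈ 0.195, seen at left (300,120) and right (625,45). The used shaker is no longer on the worktop, and the clean shaker stands at right (510,230). The arm touches nothing, so I hand in.

```bash
python3 -c "
from bench import robot
print(robot.close_job())"
```

```text
the job is handed in; nothing more can be done
None
```

I handed the job in at about 10 s: the used shaker went down through the flap into the bin, the flap shut level behind it, and the clean shaker still stands on its paper (its final position was checked by eye only, and no verdict was returned).

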